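# Hexagon nuts from the nut carousel

### The arm

A 6-joint arm with a two-finger parallel gripper is mounted at the origin on a cart in front of the work surface, level with it; the furniture and walls round the work are solid. World frame = base frame: x ahead of the robot, y to its left, z up, the work surface at z = 0. Lengths are in m, angles in rad, forces in N, time in s.
With the tool pointing down it reaches from about 0.375 to 0.975 m from the base axis. Payload 3.8 kg.
Tool frame: the origin (TCP) lies at the very end of the fingers, on their centre line; the grasp point (between the pads) lies 19 mm behind it; y points along the fingers, x is the direction in which the jaws open and shut, and the axes are right-handed (so a half turn about y gives the same grasp; the last joint's range is limited). The gripper opens to 85 mm and grips with 20 to 120 N. Pads are 22 mm wide; open, the fingers measure 114 mm over their backs; the gripper's body (76 mm by 85 mm) begins 54 mm behind the grasp point. The pads swing forward as they close: fully open they stand 13 mm farther back than shut.
Start: joints at [1.101, 0.264, 1.604, -0, 1.274, -0.037], TCP at [0.283, 0.613, 0.231] pointing down, gripper open.
Joint ranges: [-2.63, 2.63], [-0.94, 2.18], [0.31, 2.57], [-1.31, 4.45], [0, 2.66], [-2.55, 2.55]. Speed limits (rad/s): [2.57, 2.57, 3.14, 3.14, 3.14, 3.14].

### API

Orientations are given as a rotation vector (axis times angle).
In Python, from workcell import bot, cams gives the robot as it stands.
- The arm moves only by the tool play_rows, never from a script. Its argument "motion" is a list of rows, each a list of 2 entries, a list of its own where there are three numbers: the shift along the world's x, y, z normalised to -1 to 1, where 1 is 400 mm, then the turn, a rotation vector about the world's x, y, z normalised to -1 to 1, where 1 is pi/4 rad. In form: [[[tx, ty, tz], [ax, ay, az]], ...]. A call has 1 to 10 rows; each row is the pose to reach, as a shift and turn from the pose commanded when the call began; what a row does not reach only later rows make up. A row lasts 1/8 s, in which the tool goes at most 62.5 mm and 10.7 degrees, less where a joint would pass 70% of its speed; a pose out of reach is approached as far as the arm can. A call with a number of a shift or a turn outside -1 to 1 is refused whole. A call with a gripper value outside its range is refused whole. "gripper" is the closure, from 0 (fully open) to 1 (shut), set as the call begins (left out, the last holds). The fingers move at their own pace and stop on an object; "squeeze" is the grip in N (left out, the last holds). Time passes only in rows, so rows that repeat a pose let the fingers close. It gives the time, the measured TCP pose, the force and the opening at its end, in the units of the state.
- bot.read_state(): the state, without advancing time (a new reading comes with each control period).
- cams.read_camera(name): name is "scene" or "top" or "wrist"; returns (picture, depth): 384x512x3 uint8, red, green, blue; 384x512 float32, m along the optical axis (not along the pixel's ray), 0 where there is no reading.
- cams.calibration(name): a dict with "mtx" (3x3 intrinsics, pixels), "k1" (the pictures are not rectified: a ray, as slopes to the right and down, at radius r is drawn at 1 + k1 r^2 times it, then the intrinsics apply), "R" (3x3) and "t" (3): a world point X has camera coordinates R X + t; the wrist camera has in their place "tool_from_camera" (4x4, takes a point from camera to tool coordinates, whose origin is the TCP and whose axes are the tool frame's). Camera axes: x right, y down, z forward; pixel columns grow to the right and rows downward; lengths in m; the calibration is good to about 2 mm. A picture is of the moment at which its call begins: read the wrist's pose just before it. calibration takes no time and is no camera call.
- bot.finish_job(): hands the job in, once; it reports no verdict.
Trained networks look in the newest picture that a camera, given by its name, has taken for a name from the list of things; names that differ only in an ending like _2 or _b are one class to them, and where a whole thing is asked for, a point or a joint stands for the part that bears it (a point fixed in the world has none). Each returns a list of dicts, best first, with "conf" (0 to 1); they miss things now and then, are a little off and sometimes report something else, mostly with a low value. They report only what shows in the picture. A call takes as long as a camera call.
- cams.recognise(camera, label): "xyz" ([x, y, z] in m, in the coordinates of the camera as it stood for that picture, good to about 4 mm: the middle of the surface that is visible of it).
- cams.regions_of(camera, label): "mask" (384x512 bool, what is visible of it).
- cams.mark_of(camera, label): "xyz" ([x, y, z] in m, in the coordinates of the camera as it stood for that picture, good to about 4 mm: a listed point, or the origin of a listed thing).
The state is a dict: "time": time; "q": joint angles; "joint_vel": joint speeds; "joint_torque": joint torques, N m; "tool_pos": TCP position; "tcp_rot": TCP orientation; "wrist_force": force on the tool from outside, world axes, zero at the start; "torque": the same for the moment, N m; "width": opening from 0.0 (shut) to 1.0 (fully open).
Only numpy, scipy, OpenCV 4.12 (cv2) and the standard library are available. Lean on these libraries where they do the work, as an engineer would, in place of code of your own. Each camera call takes 0.05 s, during which the arm holds its last target.

### The job

A jig is to be bolted to the drill press and needs the two plain hexagon nuts from the nut carousel. First push the catch tray along its rails under the spout until the spring catch clicks in, turn the drum to bring the hexagon nuts' compartment to the spout, tip the drum with its lever until both nuts have slid into the tray, and lower it back level. Then press the catch and draw the tray with the nuts right out of the rails, leaving it standing on the bench; every other nut stays in the drum and nothing else on the bench is disturbed.

Things in the scene. Friction and masses are not known exactly. Their poses are not given: they have to be found in the camera images.
- stand: the nut carousel's fixed stand: plywood board, steel fork, two low aluminium rails. Origin: on the bench, straight below the drum's middle; -x: the side to which the spout pours, +y: the side where the tray comes out, z up. All stand offsets are in this frame, mm. The drum with its wall fills x, y = -86 to +86 at heights 107 to 147, the chute reaches to x = -115
- tray_home (a point): where the tray's origin is when it is home: stand x = -112, y = 0 (end stop 2.5 further in; caught, it rests up to 4 outward). Axes as the stand's. Two rails along the stand's y, at x = -158 to -149 and -75 to -66, 11 high, y = -55 to +45; the tray slides on the bench between them, their lips overhang its flanges, so it cannot be lifted there
- drum (a joint): turn of the drum on its axle, rad, counter-clockwise from above positive, endless; stiff (0.09 N m), stays where left. Five equal open compartments of 72 degrees, floor 115 above the bench, dividers to 145. At 0 the empty one faces the spout exactly; starts within 0.06 of that. The other four hold one kind of nut each, in any order
- spout (a point): lip of the chute, middle of its end: stand x = -115, height 114 when level; tips with the cradle. The wall round the drum (does not turn with it; top at 147) has one gap, 54 degrees wide, towards the stand's -x: the spout. A compartment is at the spout when its middle points to -x; turned 8 degrees past that, a neighbour begins to open as well
- knob_mid (a point): on the drum's axle, middle of its black bar knob: 54 long, 14 wide, 31 high. When level it reaches from 151 to 182 above the bench and this point is at 167; gripping fingertips must stay above the dividers and wall (147). The bar lies along the stand's x when joint drum is 0, and turns with the drum
- cradle (a joint): tipping of the cradle with drum, wall and chute, rad: 0 level, 1.0 fully tipped (stop), pouring to the stand's -x. Axis along the stand's y, at x = -55, height 95. Stiff (0.45 N m plus some 0.3 of weight), stays where left. At the stop, both nuts of the compartment at the spout slide off the chute within about 1 s and drop into the middle of the tray
- lever_grip (a point): middle of the lever's wooden grip on the -y side: round, 20 in diameter, 41 long, along the stand's y (parallel to the tipping axis). When level it stands 120 straight above the tipping axis: stand x = -55, y = -115, height 215. It swings on that radius towards -x and down as the cradle tips
- tray: loose catch tray of aluminium, 200 g: open pan 62 x 100 outside, walls 36 high (on the -x side 55), 2.5 thick, base flange 76 wide, steel lug on the -x side, wooden handle on the +y end. Origin: middle of the pan's underside. Starts between the rails, 50 to 70 short of home. When its y in the stand's frame is over 98, it is clear of the rails
- tray_grip (a point): on the tray's handle, 110 from the pan's middle along the tray's +y, half-way up (29 above the underside). The handle is 12 wide, 14 high and runs straight along the tray's y, from 49 to 141; fingers can close on it across x. Axes as the tray's
- catch (a joint): angle of the spring catch beside the front rail, rad: 0 up (it springs back), 0.105 pressed right down. It clicks up behind the tray's lug when home (pushing home takes about 10 N: catch and, over the last 22 mm, a spring plunger). Pressed to 0.08 or more it frees the lug: the plunger pushes the tray about 20 mm out by itself in 0.3 s, after which the catch holds it no more and the tray can be drawn out by its handle
- catch_pad (a point): top middle of the catch's ribbed thumb pad, 20 x 24: stand x = -170, y = +16, height 17.5. Press it straight down by about 10 mm ; it stops after 12
- hex_nut_1_mid (a point): plain hexagon nut, the kind wanted: 19 across flats, 10 thick, threaded hole, lying flat; one of two in the same compartment of the drum. Bright steel; the point is 5 mm above its underside on its middle axis
- hex_nut_2_mid (a point): plain hexagon nut, the kind wanted: 19 across flats, 10 thick, threaded hole, lying flat; one of two in the same compartment of the drum. Bright steel; the point is 5 mm above its underside on its middle axis
- sleeve_nut_1_mid (a point): sleeve (coupling) nut: a long six-sided bar 30 long, 13 across flats, lying on its side; the only one in its compartment of the drum. Bright steel; the point is 6.5 mm above its underside on its middle axis
- wing_nut_1_mid (a point): wing nut with two upright wings, 36 span, 19 high; the only one in its compartment of the drum. Bright steel; the point is 6 mm above its underside on its middle axis
- t_nut_1_mid (a point): T-slot nut: stepped rectangular block 24 x 16, 12 high; the only one in its compartment of the drum. Bright steel; the point is 6 mm above its underside on its middle axis
- tape_rule: bystander on the bench: tape measure, 34 x 77 x 56; origin at the middle of its underside
- plane: bystander on the bench: small block plane, 46 x 155 x 56; origin at the middle of its underside
- key: bystander on the bench: drill chuck key, 50 x 75 x 15; origin at the middle of its underside

How it is judged:
On the way, in this order (a step that is already met when the one before it is completed fails the run):
1. the tray is home under the spout, held by the catch (y of tray in the frame of stand between -0.006 and 0.007 m and value of joint catch below 0.03 rad), for 0.2 s.
2. the hexagon nuts' compartment faces the spout, drum level (all of step 1 and value of joint cradle below 0.09 rad and horizontal distance between each of hex_nut_1_mid, hex_nut_2_mid and tray below 0.095 m), for 0.2 s.
3. the drum is tipped and both hexagon nuts lie in the latched tray (all of step 1 and x of hex_nut_1_mid in the frame of tray between -0.031 and 0.031 m and y of hex_nut_1_mid in the frame of tray between -0.05 and 0.05 m and z of hex_nut_1_mid in the frame of tray between 0.002 and 0.034 m and x of hex_nut_2_mid in the frame of tray between -0.031 and 0.031 m and y of hex_nut_2_mid in the frame of tray between -0.05 and 0.05 m and z of hex_nut_2_mid in the frame of tray between 0.002 and 0.034 m and value of joint cradle above 0.5 rad), for 0.1 s.
4. the drum is level again, nuts in the latched tray (all of step 1 and x of hex_nut_1_mid in the frame of tray between -0.031 and 0.031 m and y of hex_nut_1_mid in the frame of tray between -0.05 and 0.05 m and z of hex_nut_1_mid in the frame of tray between 0.002 and 0.034 m and x of hex_nut_2_mid in the frame of tray between -0.031 and 0.031 m and y of hex_nut_2_mid in the frame of tray between -0.05 and 0.05 m and z of hex_nut_2_mid in the frame of tray between 0.002 and 0.034 m and value of joint cradle below 0.09 rad), for 0.2 s.
5. the catch is pressed down and lets the tray come out past it (x of hex_nut_1_mid in the frame of tray between -0.031 and 0.031 m and y of hex_nut_1_mid in the frame of tray between -0.05 and 0.05 m and z of hex_nut_1_mid in the frame of tray between 0.002 and 0.034 m and x of hex_nut_2_mid in the frame of tray between -0.031 and 0.031 m and y of hex_nut_2_mid in the frame of tray between -0.05 and 0.05 m and z of hex_nut_2_mid in the frame of tray between 0.002 and 0.034 m and value of joint catch above 0.04 rad and y of tray in the frame of stand above 0.004 m).
At the end, for the whole second after the job is handed in: both hexagon nuts lie inside the tray's pan; the tray stands flat on the bench (within 0.1 rad and 8 mm), at rest, with its middle at least 98 mm outward of home along the rails, so that it is clear of them; the cradle is level (within 0.09 rad) and the four other nuts are in the drum (x of hex_nut_1_mid in the frame of tray between -0.031 and 0.031 m and y of hex_nut_1_mid in the frame of tray between -0.05 and 0.05 m and z of hex_nut_1_mid in the frame of tray between 0.002 and 0.034 m and x of hex_nut_2_mid in the frame of tray between -0.031 and 0.031 m and y of hex_nut_2_mid in the frame of tray between -0.05 and 0.05 m and z of hex_nut_2_mid in the frame of tray between 0.002 and 0.034 m and height (world z) of each of sleeve_nut_1_mid, wing_nut_1_mid, t_nut_1_mid above 0.1 m and horizontal distance between each of sleeve_nut_1_mid, wing_nut_1_mid, t_nut_1_mid and knob_mid below 0.09 m and value of joint cradle below 0.09 rad and y of tray in the frame of stand above 0.098 m and height (world z) of tray between -0.008 and 0.008 m and angle between tray's own z axis and vertical below 0.1 rad and linear speed of tray below 0.03 m/s); the robot touches nothing.
It fails at once if another nut fell out of the drum (height (world z) of any of sleeve_nut_1_mid, wing_nut_1_mid, t_nut_1_mid below 0.08 m).
It fails at once if a bystander was moved more than 30 mm (distance of any of tape_rule, plane, key from where it was at the start of the episode above 0.03 m).
It also fails if it takes over 72 s, if anything falls off the work surface, if the arm or the gripper's body presses on something with over 40 N, if the wrist force passes 120 N, or if a joint passes its speed limit or range.

## Working session

There is one attempt and no reset: what is moved stays moved. The work goes in short steps, Python scripts to look and compute and a tool call to move; the robot and the scene stay as the last step left them, time stands still between calls to the robot, and variables do not carry over. Pictures are saved under pics/ and viewed, and the job is handed in when it is done.

Besides the shell and the picture viewer there is one more tool, called after "Call:" as name(argument=value, ...) on one line, values as JSON. play_rows: Moves the arm, as the interface text tells. Its arguments: {"type":"object","properties":{"motion":{"type":"array","items":{"type":"array"}},"gripper":{"type":"number"},"squeeze":{"type":"number"}},"required":["motion"]}

```bash
ls; mkdir -p pics
cat > h.py <<'E'
import numpy as np, cv2
from workcell import bot, cams
from scipy.spatial.transform import Rotation as Ro
def snap(name,fn=None):
    s=bot.read_state()
    im,d=cams.read_camera(name)
    if fn: cv2.imwrite('pics/'+fn,im[:,:,::-1])
    return s,im,d
def w(name,p,s=None):
    c=cams.calibration(name); p=np.asarray(p,float)
    if name=='wrist':
        T=np.array(c['tool_from_camera']); q=p@T[:3,:3].T+T[:3,3]
        return q@Ro.from_rotvec(s['tcp_rot']).as_matrix().T+np.array(s['tool_pos'])
    return (p-np.array(c['t']))@np.array(c['R'])
def rays(name,uv):
    c=cams.calibration(name); K=np.array(c['mtx']); D=np.array([c['k1'],0,0,0,0.])
    return cv2.undistortPoints(np.asarray(uv,float).reshape(-1,1,2),K,D).reshape(-1,2)
def px(name,P):
    c=cams.calibration(name); K=np.array(c['mtx']); D=np.array([c['k1'],0,0,0,0.])
    return cv2.projectPoints(np.asarray(P,float).reshape(-1,1,3),cv2.Rodrigues(np.array(c['R']))[0],np.array(c['t'],float),K,D)[0].reshape(-1,2)
def cloud(name,d,s=None):
    v,u=np.mgrid[0:384,0:512]; r=rays(name,np.stack([u.ravel(),v.ravel()],1))
    P=np.c_[r,np.ones(len(r))]*d.ravel()[:,None]
    return w(name,P,s).reshape(384,512,3)
E
python3 - <<'E'
from h import *
s=bot.read_state();print(s)
for n in ['scene','top','wrist']:
    s,im,d=snap(n,n+'0.png')
    for l in ['stand','tray_home','spout','knob_mid','lever_grip','tray','tray_grip','catch_pad','hex_nut_1_mid','sleeve_nut_1_mid','wing_nut_1_mid','t_nut_1_mid','tape_rule','plane','key'] if n!='wrist' else []:
        print(n,l,[(round(r['conf'],2),w(n,r['xyz'],s).round(3).tolist()) for r in cams.mark_of(n,l)[:3]])
print(bot.read_state()['time'])
E
```

```text
pics
{'time': 0.0, 'q': array([ 1.10111981e+00,  2.64757259e-01,  1.60539065e+00, -1.22933948e-05,
        1.27369160e+00, -3.68831134e-02]), 'joint_vel': array([-1.07273574e-03,  8.64692139e-04, -1.03584533e-03,  1.25119306e-05,
        5.27608584e-04, -3.32079458e-05]), 'joint_torque': array([ 8.72469791e-04, -5.15102828e+01, -3.67316973e+01,  1.26693408e-04,
        1.29546417e-02,  6.84704304e-06]), 'tool_pos': array([0.28276192, 0.61210827, 0.22995027]), 'tcp_rot': array([-1.38458199, -0.88333855,  0.88650879]), 'wrist_force': array([-0.17710594,  0.09981068,  0.11650019]), 'torque': array([-0.02761483,  0.01273588,  0.0458202 ]), 'width': 1.0042952978529778}
scene stand []
scene tray_home [(0.65, [0.476, -0.302, -0.002])]
scene spout [(0.68, [0.469, -0.31, 0.108]), (0.66, [0.463, -0.256, 0.001])]
scene knob_mid [(0.81, [0.584, -0.277, 0.165])]
scene lever_grip [(0.57, [0.567, 0.166, -0.005]), (0.56, [0.559, -0.402, 0.212])]
scene tray [(0.7, [0.462, -0.254, -0.0]), (0.15, [0.411, -0.307, 0.014])]
scene tray_grip [(0.89, [0.427, -0.148, 0.025]), (0.42, [0.559, -0.401, 0.21])]
sc
[... 679 characters left out ...]
1, -0.275, 0.165])]
top lever_grip [(0.79, [0.557, -0.404, 0.21])]
top tray [(0.64, [0.458, -0.256, -0.001])]
top tray_grip [(0.64, [0.432, -0.146, 0.033])]
top catch_pad [(0.64, [0.412, -0.306, 0.016])]
top hex_nut_1_mid [(0.44, [0.435, -0.146, 0.028]), (0.43, [0.556, -0.243, 0.121]), (0.23, [0.58, -0.521, -0.003])]
top sleeve_nut_1_mid [(0.36, [0.58, -0.333, 0.123]), (0.18, [0.474, -0.303, -0.001])]
top wing_nut_1_mid [(0.39, [0.62, -0.251, 0.122])]
top t_nut_1_mid [(0.57, [0.634, -0.3, 0.12])]
top tape_rule [(0.73, [0.578, -0.524, -0.002]), (0.4, [0.461, -0.251, -0.003]), (0.4, [0.577, -0.335, 0.123])]
top plane [(0.58, [0.569, 0.167, 0.002])]
top key [(0.45, [0.645, 0.243, -0.001])]
1.65
```

View pics/top0.png

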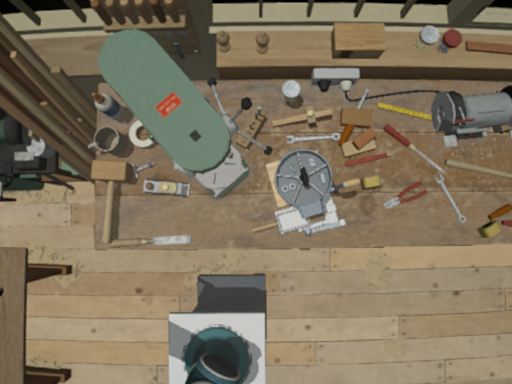

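View pics/scene0.png

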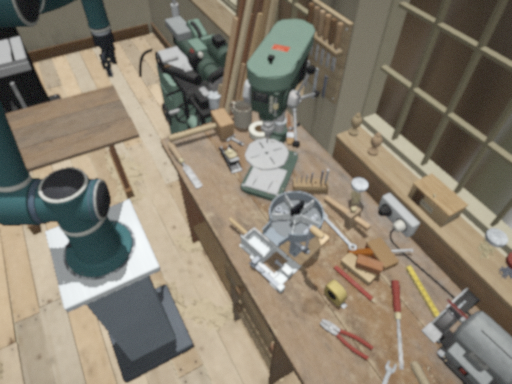

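Run:
```python
from h import *
c=cams.calibration('wrist');print(c)
s=bot.read_state();print(Ro.from_rotvec(s['tcp_rot']).as_matrix().round(3))
# stand fit
A=np.array([[0,0],[0,0],[-112,0],[-112,0],[-115,0],[-115,0],[-55,-115],[-55,-115],[-170,16],[-170,16]])/1000
B=np.array([[.584,-.277],[.581,-.275],[.476,-.302],[.476,-.305],[.469,-.31],[.469,-.307],[.559,-.402],[.557,-.404],[.41,-.306],[.412,-.306]])
a=A-A.mean(0);b=B-B.mean(0)
th=np.arctan2((a[:,0]*b[:,1]-a[:,1]*b[:,0]).sum(),(a*b).sum());R=np.array([[np.cos(th),-np.sin(th)],[np.sin(th),np.cos(th)]])
o=B.mean(0)-R@A.mean(0);print(th,o,(B-(A@R.T+o)).round(4).tolist())
for t in [(.458,-.256),(.462,-.254),(.432,-.146),(.427,-.148)]: print((R.T@(np.array(t)-o)).round(4))
for n in ['top0','scene0']:
    im=cv2.imread(f'pics/{n}.png'); 
    u=(235,130,360,250) if n=='top0' else (220,170,350,300)
    cv2.imwrite(f'pics/{n}z.png',cv2.resize(im[u[1]:u[3],u[0]:u[2]],None,fx=4.5,fy=4.5,interpolation=cv2.INTER_CUBIC))
```

```text
{'mtx': array([[292.49760215,   0.        , 250.83792257],
       [  0.        , 292.49760215, 191.78942618],
       [  0.        ,   0.        ,   1.        ]]), 'k1': -0.0738487401674719, 'tool_from_camera': array([[ 9.99999640e-01, -8.40149569e-04, -1.20398636e-04,
        -1.83720465e-05],
       [-1.09742615e-04, -2.68660206e-01,  9.63235009e-01,
        -1.42769196e-01],
       [-8.41607800e-04, -9.63234648e-01, -2.68660201e-01,
         6.78234764e-02],
       [ 0.00000000e+00,  0.00000000e+00,  0.00000000e+00,
         1.00000000e+00]])}
[[ 0.419  0.    -0.908]
 [ 0.908  0.     0.419]
 [ 0.    -1.    -0.   ]]
0.2626568558068528 [ 0.58145859 -0.27680696] [[0.0025, -0.0002], [-0.0005, 0.0018], [0.0027, 0.0039], [0.0027, 0.0009], [-0.0014, -0.0033], [-0.0014, -0.0003], [0.0008, 0.0001], [-0.0012, -0.0019], [-0.0031, -0.0005], [-0.0011, -0.0005]]
[-0.1138  0.0521]
[-0.1094  0.053 ]
[-0.1104  0.1651]
[-0.1157  0.1645]
```

View pics/top0z.png

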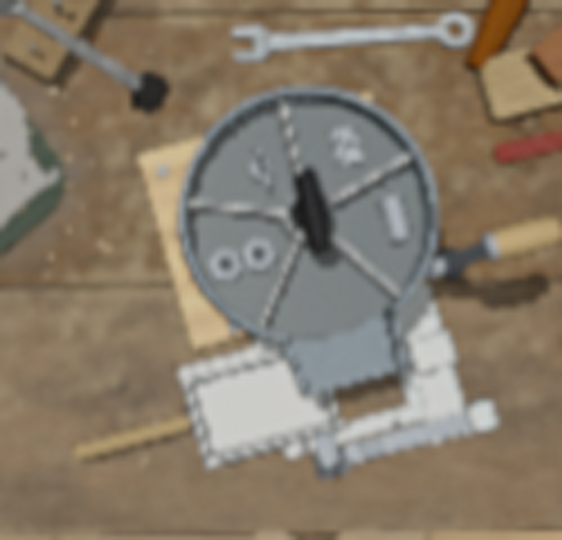

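View pics/scene0z.png

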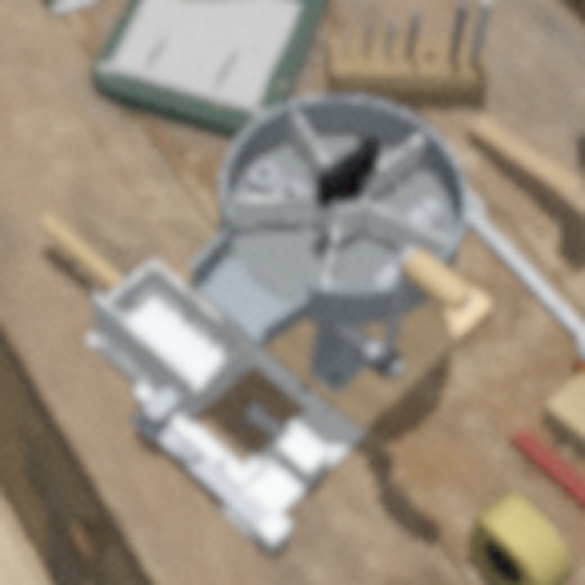

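Call:
play_rows(motion=[[[0.175, -0.975, 0], [0, 0, -0.55]], [[0.175, -0.975, 0], [0, 0, -0.55]], [[0.175, -0.975, 0], [0, 0, -0.55]], [[0.175, -0.975, 0], [0, 0, -0.55]], [[0.175, -0.975, 0], [0, 0, -0.55]], [[0.175, -0.975, 0], [0, 0, -0.55]], [[0.175, -0.975, 0], [0, 0, -0.55]]], gripper=0)

```text
time: 2.52
tool_pos: [0.3532, 0.22, 0.2315]
tcp_rot: [-1.501, -0.551, 0.55]
wrist_force: [1.0, 0.4, -0.5]
width: 1.0
```

Call:
play_rows(motion=[[[0.19, -0.905, -0.075], [0, 0, -0.565]], [[0.19, -0.905, -0.075], [0, 0, -0.565]], [[0.19, -0.905, -0.075], [0, 0, -0.565]], [[0.19, -0.905, -0.075], [0, 0, -0.565]], [[0.19, -0.905, -0.075], [0, 0, -0.565]], [[0.19, -0.905, -0.075], [0, 0, -0.565]], [[0.19, -0.905, -0.075], [0, 0, -0.565]]])

```text
time: 3.4
tool_pos: [0.4293, -0.1428, 0.2012]
tcp_rot: [-1.562, -0.201, 0.201]
wrist_force: [-1.1, 0.5, -0.3]
width: 1.0
```

Run:
```python
from h import *
s,im,d=snap('wrist','w1.png')
print(s['tool_pos'],Ro.from_rotvec(s['tcp_rot']).as_matrix().round(3),s['q'].round(2))
R=lambda th:np.array([[np.cos(th),-np.sin(th)],[np.sin(th),np.cos(th)]])
for l in ['tray_home','spout','knob_mid','lever_grip','tray','tray_grip','catch_pad','hex_nut_1_mid']:
    print(l,[(round(r['conf'],2),w('wrist',r['xyz'],s).round(4).tolist(),(R(.2627).T@(w('wrist',r['xyz'],s)[:2]-[.5815,-.2768])).round(4).tolist()) for r in cams.mark_of('wrist',l)[:2]])
np.save('w1c.npy',cloud('wrist',d,s))
```

```text
[ 0.42928267 -0.14282748  0.20123951] [[ 0.967 -0.    -0.254]
 [ 0.254 -0.001  0.967]
 [-0.    -1.    -0.001]] [-0.38 -0.15  2.09 -0.    1.19 -0.63]
tray_home []
spout []
knob_mid []
lever_grip []
tray [(0.9, [0.4555, -0.2578, -0.0028], [-0.1168, 0.0511])]
tray_grip [(0.94, [0.4316, -0.1466, 0.0302], [-0.111, 0.1647])]
catch_pad [(0.7, [0.5838, -0.275, -0.002], [0.0026, 0.0011]), (0.65, [0.4112, -0.3106, 0.019], [-0.1733, 0.0115])]
hex_nut_1_mid []
```

View pics/w1.png

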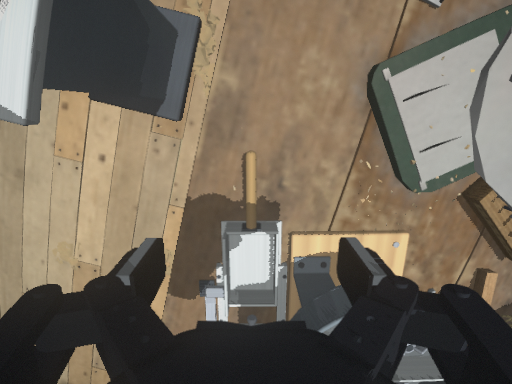

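Run:
```python
import numpy as np
C=np.load('w1c.npy')
P=C[150:215,240:262].reshape(-1,3);P=P[(P[:,2]>.025)&(P[:,2]<.05)]
print(len(P),P.mean(0).round(4)); 
m=P[:,:2].mean(0);u,s,v=np.linalg.svd(P[:,:2]-m);d=v[0]*np.sign(v[0][1]);t=(P[:,:2]-m)@d
print('dir yaw',np.arctan2(-d[0],d[1]),'end',m+d*t.max(),t.min(),t.max(),np.percentile(P[:,2],[10,50,90]))
# tray walls: z of wall top
for n,(r0,r1,c0,c1) in {'L':(228,300,220,230),'R':(228,300,274,284)}.items():
    Q=C[r0:r1,c0:c1].reshape(-1,3);print(n,np.percentile(Q[:,2],[5,50,95]).round(3)); Q=Q[Q[:,2]>.025]
    m=Q[:,:2].mean(0);_,_,v=np.linalg.svd(Q[:,:2]-m);d=v[0]*np.sign(v[0][1]);print(m,np.arctan2(-d[0],d[1]))
```

```text
671 [ 0.4306 -0.1505  0.0348]
dir yaw 0.26496051834157225 end [ 0.42166986 -0.11748876] -0.03724214727679801 0.03416099701862262 [0.03276463 0.0351199  0.03645147]
L [0.001 0.028 0.057]
[ 0.42733856 -0.25289201] 0.2177464557366183
R [-0.     0.012  0.038]
[ 0.4835983  -0.23488075] 0.3157055580757682
```

Call:
play_rows(motion=[[[-0.004, 0.005, -0.15], [0, 0, 0.01]], [[-0.004, 0.005, -0.3], [0, 0, 0.01]], [[-0.004, 0.005, -0.4], [0, 0, 0.01]], [[-0.004, 0.005, -0.47], [0, 0, 0.01]], [[-0.004, 0.005, -0.47], [0, 0, 0.01]], [[-0.004, 0.005, -0.47], [0, 0, 0.01]]])

```text
time: 4.6
tool_pos: [0.4285, -0.1373, 0.0144]
tcp_rot: [-1.561, -0.214, 0.212]
wrist_force: [0.1, 0.3, 0.6]
width: 0.999
```

Call:
play_rows(motion=[[[0, 0, 0], [0, 0, 0]], [[0, 0, 0], [0, 0, 0]], [[0, 0, 0], [0, 0, 0]], [[0, 0, 0], [0, 0, 0]], [[0, 0, 0], [0, 0, 0]]], gripper=1, squeeze=50)

```text
time: 5.22
tool_pos: [0.4275, -0.1373, 0.0135]
tcp_rot: [-1.56, -0.212, 0.212]
wrist_force: [-1.2, -0.3, 3.3]
width: 0.127
```

Call:
play_rows(motion=[[[0.006, -0.0225, 0], [0, 0, 0]], [[0.012, -0.045, 0], [0, 0, 0]], [[0.018, -0.0675, 0], [0, 0, 0]], [[0.0245, -0.09, 0], [0, 0, 0]], [[0.029, -0.1075, 0], [0, 0, 0]], [[0.033, -0.12, 0], [0, 0, 0]], [[0.0355, -0.1305, 0], [0, 0, 0]], [[0.0367, -0.135, 0], [0, 0, 0]], [[0.0367, -0.135, 0], [0, 0, 0]], [[0.0367, -0.135, 0], [0, 0, 0]]])

```text
time: 6.48
tool_pos: [0.4412, -0.1898, 0.0131]
tcp_rot: [-1.557, -0.21, 0.213]
wrist_force: [-3.7, 10.5, 8.8]
width: 0.126
```

Call:
play_rows(motion=[[[0.001, -0.004, 0], [0, 0, 0]], [[0.002, -0.0075, 0], [0, 0, 0]], [[0.002, -0.0075, 0], [0, 0, 0]]])

```text
time: 6.85
tool_pos: [0.4416, -0.1916, 0.0131]
tcp_rot: [-1.554, -0.209, 0.213]
wrist_force: [-3.8, 14.7, 13.2]
width: 0.129
```

Call:
play_rows(motion=[[[0.0015, -0.006, 0.002], [0, 0, 0]], [[0.0015, -0.006, 0.002], [0, 0, 0]], [[0.0015, -0.006, 0.002], [0, 0, 0]]])

```text
time: 7.22
tool_pos: [0.4414, -0.1917, 0.0131]
tcp_rot: [-1.551, -0.207, 0.213]
wrist_force: [-2.1, 23.4, 11.8]
width: 0.128
```

Run:
```python
from h import *
print(bot.read_state()['wrist_force'])
for n in ['wrist','top']:
    s,im,d=snap(n,n+'2.png')
    np.save(n+'2c.npy',cloud(n,d,s))
    for l in ['tray','tray_grip','catch_pad','tray_home']:
        print(n,l,[(round(r['conf'],2),w(n,r['xyz'],s).round(4).tolist()) for r in cams.mark_of(n,l)[:2]])
im=cv2.imread('pics/top2.png');cv2.imwrite('pics/top2z.png',cv2.resize(im[130:250,235:360],None,fx=4.5,fy=4.5,interpolation=cv2.INTER_CUBIC))
```

```text
[-2.05073883 23.40997113 11.78480063]
wrist tray []
wrist tray_grip [(0.65, [0.4471, -0.2009, 0.028])]
wrist catch_pad []
wrist tray_home []
top tray [(0.47, [0.4745, -0.3123, -0.0022])]
top tray_grip []
top catch_pad [(0.46, [0.4167, -0.3062, 0.0182]), (0.38, [0.4737, -0.3019, -0.0003])]
top tray_home [(0.67, [0.4754, -0.3049, -0.0003])]
```

View pics/wrist2.png

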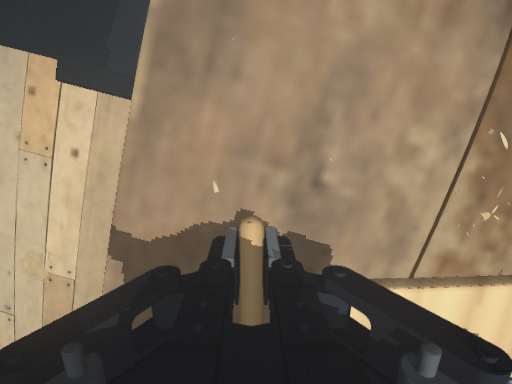

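View pics/top2z.png

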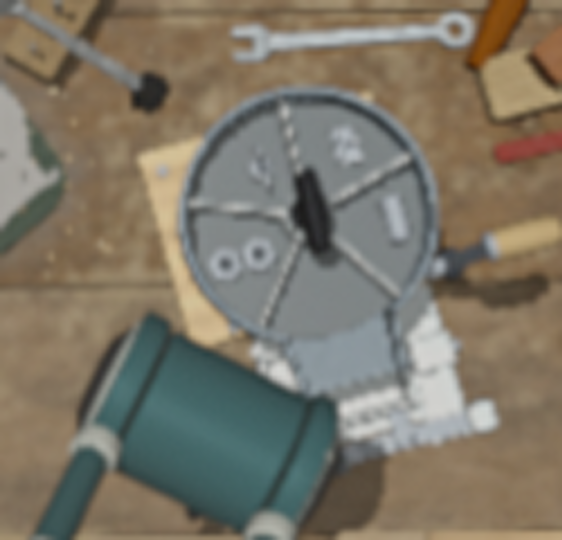

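Call:
play_rows(motion=[[[-0.002, 0.0075, 0], [0, 0, 0]], [[-0.004, 0.0145, 0], [0, 0, 0]], [[-0.004, 0.0145, 0], [0, 0, 0]], [[-0.004, 0.0145, 0], [0, 0, 0]]])

```text
time: 8.22
tool_pos: [0.4415, -0.1909, 0.0137]
tcp_rot: [-1.56, -0.211, 0.212]
wrist_force: [-1.5, 4.4, 0.1]
width: 0.126
```

Call:
play_rows(motion=[[[-0.002, 0.0075, 0], [0, 0, 0]], [[-0.003, 0.011, 0], [0, 0, 0]], [[-0.003, 0.011, 0], [0, 0, 0]]])

```text
time: 8.6
tool_pos: [0.441, -0.1875, 0.0143]
tcp_rot: [-1.562, -0.213, 0.212]
wrist_force: [-1.6, -3.2, -0.7]
width: 0.129
```

Call:
play_rows(motion=[[[0, 0, 0], [0, 0, 0]], [[0, 0, 0], [0, 0, 0]], [[-0.007, 0.025, 0.1], [0, 0, 0]], [[-0.015, 0.05, 0.25], [0, 0, 0]], [[-0.015, 0.05, 0.4], [0, 0, 0]], [[-0.015, 0.05, 0.5], [0, 0, 0]], [[-0.015, 0.05, 0.5], [0, 0, 0]], [[-0.015, 0.05, 0.5], [0, 0, 0]]], gripper=0.55)

```text
time: 9.6
tool_pos: [0.4345, -0.1662, 0.2135]
tcp_rot: [-1.56, -0.212, 0.212]
wrist_force: [-0.6, 0.1, -0.9]
width: 0.447
```

Run:
```python
from h import *
print(bot.read_state()['wrist_force'])
R=lambda th:np.array([[np.cos(th),-np.sin(th)],[np.sin(th),np.cos(th)]])
for n in ['wrist','top']:
    s,im,d=snap(n,n+'3.png')
    np.save(n+'3c.npy',cloud(n,d,s))
    for l in ['tray','tray_grip','catch_pad','tray_home','hex_nut_1_mid','knob_mid']:
        print(n,l,[(round(r['conf'],2),w(n,r['xyz'],s).round(4).tolist(),(R(.2627).T@(w(n,r['xyz'],s)[:2]-[.5815,-.2768])).round(4).tolist()) for r in cams.mark_of(n,l)[:2]])
    print(s['tool_pos'])
im=cv2.imread('pics/top3.png');cv2.imwrite('pics/top3z.png',cv2.resize(im[130:250,235:360],None,fx=4.5,fy=4.5,interpolation=cv2.INTER_CUBIC))
```

```text
[-0.56589609  0.07363271 -0.94263438]
wrist tray [(0.84, [0.4749, -0.3072, 0.0005], [-0.1109, -0.0016]), (0.24, [0.5792, -0.2763, 0.1654], [-0.0021, 0.0011])]
wrist tray_grip [(0.68, [0.4401, -0.1981, 0.0294], [-0.1161, 0.1128])]
wrist catch_pad [(0.54, [0.4108, -0.3068, 0.0168], [-0.1727, 0.0154])]
wrist tray_home []
wrist hex_nut_1_mid []
wrist knob_mid [(0.56, [0.581, -0.2729, 0.1649], [0.0005, 0.0039])]
[ 0.43450898 -0.16615809  0.21353369]
top tray [(0.58, [0.4709, -0.3021, 0.0013], [-0.1133, 0.0043])]
top tray_grip []
top catch_pad [(0.5, [0.4133, -0.3053, 0.0173], [-0.1698, 0.0162])]
top tray_home [(0.92, [0.4734, -0.2983, -0.002], [-0.11, 0.0073])]
top hex_nut_1_mid [(0.54, [0.5579, -0.2423, 0.1184], [-0.0138, 0.0394]), (0.15, [0.5832, -0.2797, 0.0016], [0.0009, -0.0033])]
top knob_mid [(0.69, [0.5802, -0.2736, 0.1666], [-0.0004, 0.0034])]
[ 0.43424083 -0.1662302   0.21295887]
```

View pics/wrist3.png

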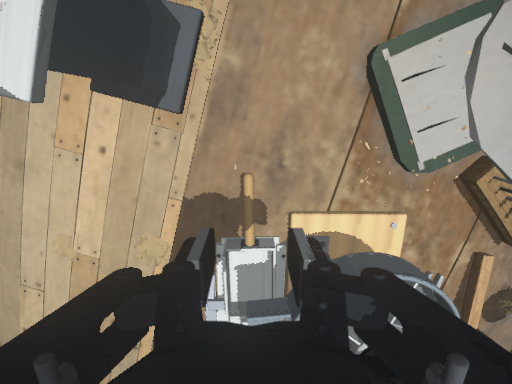

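View pics/top3z.png

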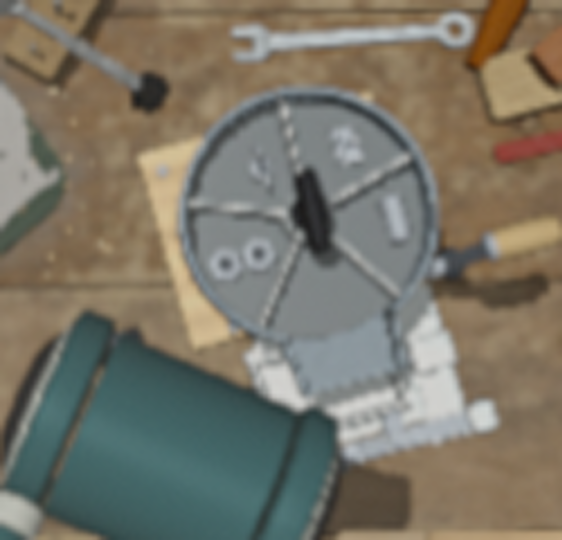

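Run:
```python
from h import *
C=np.load('wrist3c.npy')
P=C[165:260,238:262].reshape(-1,3);P=P[(P[:,2]>.027)&(P[:,2]<.042)]
m=np.median(P[:,:2],0);P=P[np.abs((P[:,:2]-m)@[.9657,.2597])<.012]
m=P[:,:2].mean(0);u,s,v=np.linalg.svd(P[:,:2]-m);d=v[0]*np.sign(v[0][1]);t=(P[:,:2]-m)@d
e=m+d*np.percentile(t,99.5);r=e-[.5815,-.2768];th=.2627
print('yaw',np.arctan2(-d[0],d[1]),'end stand',r@[.9657,.2597],r@[-.2597,.9657], 'minus141')
im=cv2.imread('pics/top3.png')
c=cams.calibration('top');o=-np.array(c['R']).T@np.array(c['t']);print('cam',o)
def unp(uv,z):
    r=rays('top',uv);D=np.c_[r,np.ones(len(r))]@np.array(c['R']);return o+D*((z-o[2])/D[:,2])[:,None]
tips=np.array([(283,105),(410,155),(400,295),(265,325),(192,205)])/4.5+[235,130]-.4
T=unp(tips,.145)[:,:2]-[.5815,-.2755]
a=np.degrees(np.arctan2(T[:,1],T[:,0]))-15.05;print(a.round(1),np.linalg.norm(T,axis=1).round(3))
# knob: dark pixels
D=np.load('top3c.npy')
b=im.max(2)<55; b[:160]=0;b[200:]=0;b[:,:290]=0;b[:,320:]=0
yy,xx=np.nonzero(b);Q=unp(np.c_[xx,yy].astype(float),.182)[:,:2];print(len(Q),Q.mean(0));_,s_,v=np.linalg.svd(Q-Q.mean(0));print('bar yaw rel stand',np.degrees(np.arctan(v[0][1]/v[0][0]))-15.05,s_)
n=unp(np.array([(225,262),(258,252)])/4.5+[235,130]-.4,.125)[:,:2]-[.5815,-.2755];print(np.degrees(np.arctan2(n[:,1],n[:,0]))-15.05,np.linalg.norm(n,axis=1))
```

```text
yaw 0.2812667025284492 end stand -0.1166063356894957 0.1435864034751177 minus141
cam [ 0.45809369 -0.13940394  1.24825164]
[  -3.4  -75.6 -147.3  142.7   69.8] [0.074 0.079 0.08  0.079 0.077]
92 [ 0.57776664 -0.27323114]
bar yaw rel stand -3.807825178713495 [0.1272842  0.04513926]
[103.56649943 110.85866058] [0.06136741 0.03908087]
```

Call:
play_rows(motion=[[[0.364, -0.2685, 0.05], [0, 0, -1.0]], [[0.364, -0.2685, 0.05], [0, 0, -1.0]], [[0.364, -0.2685, 0.05], [0, 0, -1.0]], [[0.364, -0.2685, 0.05], [0, 0, -1.0]], [[0.364, -0.2685, 0.05], [0, 0, -1.0]]], gripper=0.45)

```text
time: 10.92
tool_pos: [0.5806, -0.2741, 0.2332]
tcp_rot: [-1.532, 0.405, -0.403]
wrist_force: [-0.3, -0.1, -1.2]
width: 0.556
```

Call:
play_rows(motion=[[[0, 0, 0], [0, 0, -1.0]], [[0, 0, 0], [0, 0, -1.0]], [[0, 0, 0], [0, 0, -1.0]], [[0, 0, 0], [0, 0, -1.0]], [[0, 0, 0], [0, 0, -1.0]], [[0, 0, 0], [0, 0, -1.0]]])

```text
time: 11.68
tool_pos: [0.5801, -0.2735, 0.2344]
tcp_rot: [-1.326, 1.005, -1.005]
wrist_force: [0.2, 0.3, -0.2]
width: 0.549
```

Run:
```python
from h import *
n='wrist';s,im,d=snap(n,n+'4.png')
for l in ['knob_mid','lever_grip','hex_nut_1_mid']:
        print(n,l,[(round(r['conf'],2),w(n,r['xyz'],s).round(4).tolist()) for r in cams.mark_of(n,l)[:2]])
X=Ro.from_rotvec(s['tcp_rot']).as_matrix();print(s['tool_pos'],np.degrees(np.arctan2(X[1,0],X[0,0])),X.round(3)[:,1],s['q'].round(2))
np.save('wrist4c.npy',cloud(n,d,s))
```

```text
wrist knob_mid [(0.94, [0.5822, -0.2787, 0.1672]), (0.63, [0.588, -0.2738, -0.0008])]
wrist lever_grip [(0.58, [0.5621, -0.4019, 0.2171]), (0.16, [0.4407, -0.1984, 0.0285])]
wrist hex_nut_1_mid [(0.78, [0.5615, -0.2434, 0.1213])]
[ 0.58010652 -0.27354246  0.23436562] -74.31185325699367 [ 0. -0. -1.] [-0.48  0.2   1.68  0.    1.26  0.82]
```

View pics/wrist4.png

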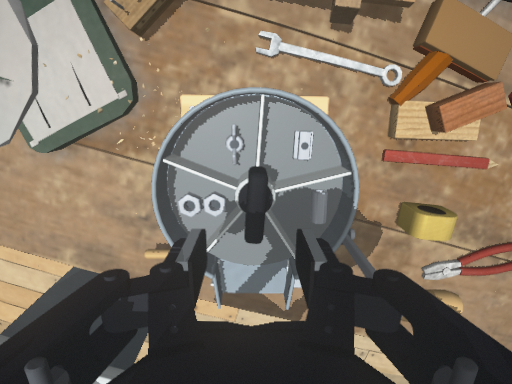

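Run:
```python
from h import *
C=np.load('wrist4c.npy');M=(C[...,2]>.174)&(C[...,2]<.19);M[:155]=0;M[250:]=0;M[:,:225]=0;M[:,290:]=0
P=C[M][:,:2];r=cv2.minAreaRect((P*1000).astype(np.float32));print(len(P),r,cv2.boxPoints(r).round(1).tolist(),P.mean(0))
_,_,v=np.linalg.svd(P-P.mean(0));print(np.degrees(np.arctan(v[0][1]/v[0][0])))
# drum wall top circle
M=(np.abs(C[...,2]-.147)<.004);M[300:]=0;M[:,:140]=0;M[:,370:]=0
Q=C[M][:,:2];Q=Q[np.linalg.norm(Q-[.5815,-.2755],axis=1)>.075]
A=np.c_[2*Q,np.ones(len(Q))];x=np.linalg.lstsq(A,(Q**2).sum(1),rcond=None)[0];print('circle',x[:2],np.sqrt(x[2]+x[:2]@x[:2]),len(Q))
```

```text
1377 ((581.7418212890625, -276.43609619140625), (53.32491683959961, 14.060876846313477), 11.521346092224121) [[554.2000122070312, -274.8999938964844], [557.0, -288.70001220703125], [609.2999877929688, -278.0], [606.5, -264.20001220703125]] [ 0.58345556 -0.27592482]
11.568357363709115
circle [ 0.58017655 -0.27786261] 0.08384054667025802 2799
```

Call:
play_rows(motion=[[[0.004, -0.005, 0], [0, 0, -0.093]], [[0.004, -0.005, -0.07], [0, 0, -0.093]], [[0.004, -0.005, -0.14], [0, 0, -0.093]], [[0.004, -0.005, -0.195], [0, 0, -0.093]], [[0.004, -0.005, -0.195], [0, 0, -0.093]]])

```text
time: 12.5
tool_pos: [0.5803, -0.275, 0.1534]
tcp_rot: [-1.297, 1.067, -1.058]
wrist_force: [-0.2, 0.4, 0.1]
width: 0.551
```

Call:
play_rows(motion=[[[0, 0, 0], [0, 0, 0]], [[0, 0, 0], [0, 0, 0]], [[0, 0, 0], [0, 0, 0]], [[0, 0, 0], [0, 0, 0]]], gripper=1, squeeze=50)

```text
time: 13.0
tool_pos: [0.583, -0.2764, 0.1579]
tcp_rot: [-1.295, 1.06, -1.065]
wrist_force: [-0.3, -0.9, 6.5]
width: 0.152
```

Call:
play_rows(motion=[[[0, 0, 0], [0, 0, 0.1]], [[0, 0, 0], [0, 0, 0.22]], [[0, 0, 0], [0, 0, 0.34]], [[0, 0, 0], [0, 0, 0.46]], [[0, 0, 0], [0, 0, 0.58]], [[0, 0, 0], [0, 0, 0.7]], [[0, 0, 0], [0, 0, 0.8]], [[0, 0, 0], [0, 0, 0.84]]])

```text
time: 14.0
tool_pos: [0.5823, -0.2753, 0.1579]
tcp_rot: [-1.497, 0.557, -0.558]
wrist_force: [-2.9, 2.8, 8.5]
width: 0.154
```

Call:
play_rows(motion=[[[0, 0, 0], [0, 0, 0.1]], [[0, 0, 0], [0, 0, 0.22]], [[0, 0, 0], [0, 0, 0.34]], [[0, 0, 0], [0, 0, 0.46]], [[0, 0, 0], [0, 0, 0.58]], [[0, 0, 0], [0, 0, 0.7]], [[0, 0, 0], [0, 0, 0.8]], [[0, 0, 0], [0, 0, 0.83]], [[0, 0, 0], [0, 0, 0.83]]])

```text
time: 15.12
tool_pos: [0.5812, -0.2748, 0.1579]
tcp_rot: [-1.569, 0.05, -0.047]
wrist_force: [-6.5, 4.9, 10.9]
width: 0.152
```

Call:
play_rows(motion=[[[0, 0, 0], [0, 0, 0]], [[0, 0, 0], [0, 0, 0]], [[0, 0, 0.05], [0, 0, 0]], [[0, 0, 0.12], [0, 0, 0]], [[0, 0, 0.2], [0, 0, 0]], [[0, 0, 0.2], [0, 0, 0]]], gripper=0.4)

```text
time: 15.88
tool_pos: [0.5844, -0.2772, 0.2414]
tcp_rot: [-1.574, 0.043, -0.055]
wrist_force: [-0.0, 0.0, -0.3]
width: 0.601
```

Run:
```python
from h import *
n='wrist';s,im,d=snap(n,n+'5.png')
for l in ['knob_mid','lever_grip','hex_nut_1_mid','tray']:
        print(n,l,[(round(r['conf'],2),w(n,r['xyz'],s).round(4).tolist()) for r in cams.mark_of(n,l)[:2]])
X=Ro.from_rotvec(s['tcp_rot']).as_matrix();print(s['tool_pos'],np.degrees(np.arctan2(X[1,0],X[0,0])),X.round(3)[:,1],s['q'].round(2))
C=cloud(n,d,s);np.save('wrist5c.npy',C);M=(C[...,2]>.174)&(C[...,2]<.19);M[:155]=0;M[250:]=0;M[:,:225]=0;M[:,290:]=0
P=C[M][:,:2];r=cv2.minAreaRect((P*1000).astype(np.float32));print(len(P),r)
n='top';s,im,d=snap(n,n+'5.png')
cv2.imwrite('pics/top5z.png',cv2.resize(im[130:250,235:360,::-1],None,fx=4.5,fy=4.5,interpolation=cv2.INTER_CUBIC))
```

```text
wrist knob_mid [(0.91, [0.5828, -0.2756, 0.1655]), (0.64, [0.5846, -0.2742, -0.0024])]
wrist lever_grip []
wrist hex_nut_1_mid [(0.94, [0.5504, -0.2923, 0.1215]), (0.57, [0.5784, -0.5247, 0.0031])]
wrist tray []
[ 0.5844453  -0.27715479  0.24142941] -3.5572247808220006 [ 0.008 -0.004 -1.   ] [-0.48  0.2   1.66 -0.    1.27 -0.42]
1298 ((580.675048828125, -275.9240417480469), (52.82948684692383, 13.645608901977539), 86.50421142578125)
```

View pics/wrist5.png

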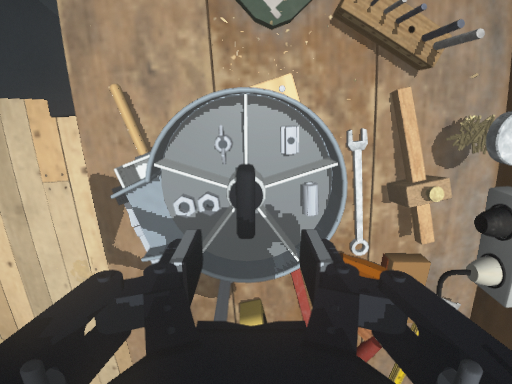

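Call:
play_rows(motion=[[[0, -0.1, 0.05], [0, 0, 0.2]], [[-0.0625, -0.314, 0.05], [0, 0, 0.414]], [[-0.0625, -0.314, 0.05], [0, 0, 0.414]], [[-0.0625, -0.314, 0.05], [0, 0, 0.414]], [[-0.0625, -0.314, 0.05], [0, 0, 0.414]]], gripper=0.2)

```text
time: 16.8
tool_pos: [0.5569, -0.4003, 0.2551]
tcp_rot: [-1.559, -0.205, 0.206]
wrist_force: [-0.8, 0.7, 0.1]
width: 0.796
```

Run:
```python
from h import *
n='wrist';s,im,d=snap(n,n+'6.png')
for l in ['knob_mid','lever_grip','hex_nut_1_mid','tray']:
        print(n,l,[(round(r['conf'],2),w(n,r['xyz'],s).round(4).tolist()) for r in cams.mark_of(n,l)[:2]])
X=Ro.from_rotvec(s['tcp_rot']).as_matrix();print(s['tool_pos'],np.degrees(np.arctan2(X[1,0],X[0,0])),X.round(3)[:,1],s['q'].round(2))
C=cloud(n,d,s);np.save('wrist6c.npy',C)
M=(C[...,2]>.2)&(C[...,2]<.235)&(np.linalg.norm(C[...,:2]-[.558,-.402],axis=2)<.045)
P=C[M];print(len(P),P.mean(0) if len(P) else 0, P[:,2].max() if len(P) else 0)
q=(P[:,:2]-[.581,-.2765]);print(np.percentile(q@[.9657,.2597],[2,50,98]),np.percentile(q@[-.2597,.9657],[2,50,98]))
```

```text
wrist knob_mid [(0.92, [0.5814, -0.2752, 0.1669])]
wrist lever_grip [(0.74, [0.56, -0.3997, 0.2161])]
wrist hex_nut_1_mid [(0.66, [0.5495, -0.2912, 0.122])]
wrist tray []
[ 0.55690655 -0.40031488  0.25512455] 15.024266143464827 [-0.001  0.002 -1.   ] [-0.66  0.27  1.55  0.    1.32 -0.92]
2138 [ 0.55620719 -0.39731917  0.22198239] 0.2267480195352623
[-0.06468118 -0.05524069 -0.0459666 ] [-0.13543481 -0.1095642  -0.09006476]
```

View pics/wrist6.png

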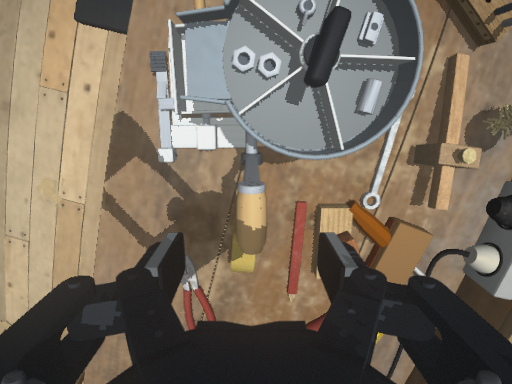

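Call:
play_rows(motion=[[[0.001, -0.004, -0.05], [0, 0, 0]], [[0.001, -0.004, -0.1], [0, 0, 0]], [[0.001, -0.004, -0.148], [0, 0, 0]], [[0.001, -0.004, -0.148], [0, 0, 0]]])

```text
time: 17.55
tool_pos: [0.5556, -0.4017, 0.1928]
tcp_rot: [-1.556, -0.203, 0.21]
wrist_force: [0.4, 0.5, 0.3]
width: 0.801
```

Call:
play_rows(motion=[[[0, 0, 0], [0, 0, 0]], [[0, 0, 0], [0, 0, 0]], [[0, 0, 0], [0, 0, 0]], [[0, 0, 0], [0, 0, 0]]], gripper=1, squeeze=30)

```text
time: 18.05
tool_pos: [0.558, -0.4035, 0.1982]
tcp_rot: [-1.563, -0.208, 0.205]
wrist_force: [-0.1, -0.1, 3.3]
width: 0.216
```

Call:
play_rows(motion=[[[-0.014, -0.004, 0], [0, 0, 0]], [[-0.0435, -0.0117, -0.0035], [0, 0, 0]], [[-0.0717, -0.019, -0.0095], [0, 0, 0]], [[-0.0857, -0.023, -0.0135], [0, 0, 0]], [[-0.1127, -0.0303, -0.0238], [0, 0, 0]], [[-0.1388, -0.0373, -0.0368], [0, 0, 0]], [[-0.1637, -0.044, -0.0525], [0, 0, 0]], [[-0.1866, -0.0502, -0.0705], [0, 0, 0]], [[-0.2079, -0.0559, -0.091], [0, 0, 0]], [[-0.2269, -0.061, -0.1135], [0, 0, 0]]])

```text
time: 19.3
tool_pos: [0.4697, -0.4275, 0.1538]
tcp_rot: [-1.563, -0.212, 0.201]
wrist_force: [7.1, 2.7, 3.7]
width: 0.222
```

Call:
play_rows(motion=[[[-0.0085, -0.0023, -0.012], [0, 0, 0]], [[-0.0169, -0.0046, -0.0245], [0, 0, 0]], [[-0.018, -0.005, -0.027], [0, 0, 0]], [[-0.018, -0.005, -0.027], [0, 0, 0]], [[-0.018, -0.005, -0.027], [0, 0, 0]], [[-0.018, -0.005, -0.027], [0, 0, 0]], [[-0.018, -0.005, -0.027], [0, 0, 0]], [[-0.018, -0.005, -0.027], [0, 0, 0]], [[-0.018, -0.005, -0.027], [0, 0, 0]], [[-0.018, -0.005, -0.027], [0, 0, 0]]])

```text
time: 20.55
tool_pos: [0.462, -0.4296, 0.1425]
tcp_rot: [-1.563, -0.21, 0.202]
wrist_force: [4.5, 3.1, 4.8]
width: 0.221
```

Run:
```python
from h import *
for n in ['wrist','scene']:
    s,im,d=snap(n,n+'7.png')
    for l in ['hex_nut_1_mid','lever_grip']:
        print(n,l,[(round(r['conf'],2),w(n,r['xyz'],s).round(4).tolist()) for r in cams.mark_of(n,l)[:3]])
cv2.imwrite('pics/scene7z.png',cv2.resize(im[170:300,220:350,::-1],None,fx=4.5,fy=4.5,interpolation=cv2.INTER_CUBIC))
```

```text
wrist hex_nut_1_mid [(0.6, [0.4586, -0.3265, 0.0142])]
wrist lever_grip [(0.79, [0.4631, -0.4268, 0.1683])]
scene hex_nut_1_mid []
scene lever_grip [(0.95, [0.4653, -0.4271, 0.1594])]
```

View pics/wrist7.png

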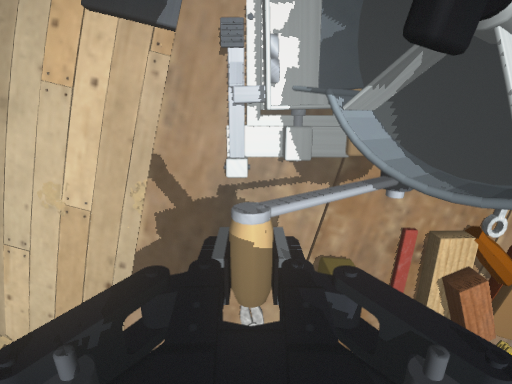

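View pics/scene7z.png

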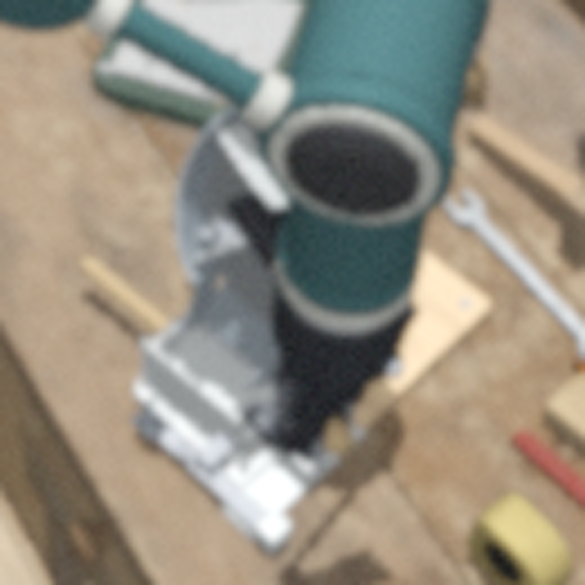

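Run:
```python
import cv2
im=cv2.imread('pics/wrist7.png');cv2.imwrite('pics/w7z.png',cv2.resize(im[0:160,220:400],None,fx=4,fy=4,interpolation=cv2.INTER_CUBIC))
```

```text
(no output)
```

View pics/w7z.png

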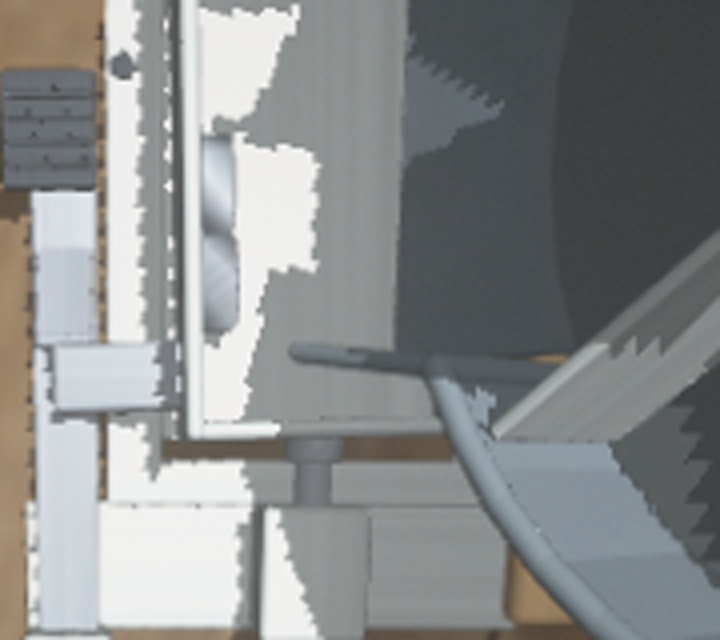

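Call:
play_rows(motion=[[[0, 0, 0], [0, 0, 0]], [[0, 0, 0], [0, 0, 0]], [[0, 0, 0], [0, 0, 0]], [[0, 0, 0], [0, 0, 0]], [[0, 0, 0], [0, 0, 0]]])

```text
time: 21.48
tool_pos: [0.462, -0.4296, 0.1425]
tcp_rot: [-1.563, -0.21, 0.202]
wrist_force: [4.2, 2.9, 4.5]
width: 0.221
```

Call:
play_rows(motion=[[[0.018, 0.005, 0.027], [0, 0, 0]], [[0.037, 0.0101, 0.0495], [0, 0, 0]], [[0.0583, 0.0158, 0.07], [0, 0, 0]], [[0.0812, 0.022, 0.088], [0, 0, 0]], [[0.1061, 0.0287, 0.1037], [0, 0, 0]], [[0.1322, 0.0357, 0.1167], [0, 0, 0]], [[0.1592, 0.043, 0.127], [0, 0, 0]], [[0.1874, 0.0505, 0.1345], [0, 0, 0]], [[0.2159, 0.0582, 0.139], [0, 0, 0]], [[0.2449, 0.066, 0.1405], [0, 0, 0]]])

```text
time: 22.72
tool_pos: [0.5556, -0.4045, 0.198]
tcp_rot: [-1.563, -0.204, 0.21]
wrist_force: [-6.0, -2.2, 10.9]
width: 0.223
```

Call:
play_rows(motion=[[[0.002, 0.0005, 0], [0, 0, 0]], [[0.004, 0.001, 0], [0, 0, 0]], [[0.004, 0.001, 0], [0, 0, 0]], [[0.004, 0.001, 0], [0, 0, 0]]])

```text
time: 23.22
tool_pos: [0.5581, -0.4039, 0.198]
tcp_rot: [-1.563, -0.206, 0.207]
wrist_force: [-3.4, -2.7, 4.7]
width: 0.22
```

Call:
play_rows(motion=[[[0, 0, 0], [0, 0, 0]], [[0, 0, 0], [0, 0, 0]], [[0, 0, 0.06], [0, 0, 0]], [[0, 0, 0.16], [0, 0, 0]], [[-0.1, 0.06, 0.18], [0, 0, 0]], [[-0.2, 0.12, 0.18], [0, 0, 0]], [[-0.3, 0.19, 0.15], [0, 0, 0]], [[-0.3825, 0.245, 0.05], [0, 0, 0]], [[-0.3825, 0.245, 0.03], [0, 0, 0]], [[-0.3825, 0.245, 0.03], [0, 0, 0]]], gripper=0.3)

```text
time: 24.48
tool_pos: [0.4059, -0.3043, 0.2083]
tcp_rot: [-1.56, -0.206, 0.207]
wrist_force: [0.2, -0.4, 1.0]
width: 0.702
```

Run:
```python
from h import *
for n in ['wrist','top']:
    s,im,d=snap(n,n+'8.png')
    for l in ['hex_nut_1_mid','lever_grip','catch_pad','tray','tray_grip']:
        print(n,l,[(round(r['conf'],2),w(n,r['xyz'],s).round(4).tolist()) for r in cams.mark_of(n,l)[:3]])
    print(s['tool_pos'],s['wrist_force']); np.save(n+'8c.npy',cloud(n,d,s))
```

```text
wrist hex_nut_1_mid [(0.42, [0.4586, -0.326, 0.0151])]
wrist lever_grip []
wrist catch_pad [(0.65, [0.4098, -0.3068, 0.018])]
wrist tray [(0.7, [0.4702, -0.3071, 0.0003])]
wrist tray_grip [(0.62, [0.4428, -0.196, 0.0282])]
[ 0.40591164 -0.30430798  0.20826544] [ 0.1578264  -0.40345935  1.0330087 ]
top hex_nut_1_mid [(0.74, [0.4732, -0.3005, -0.0026])]
top lever_grip [(0.74, [0.5568, -0.401, 0.2142])]
top catch_pad [(0.57, [0.4136, -0.3045, 0.0192])]
top tray [(0.71, [0.4727, -0.3024, -0.0027])]
top tray_grip [(0.78, [0.4421, -0.1962, 0.03])]
[ 0.407402   -0.30569756  0.21026734] [-0.99546909 -0.2324235   0.2062999 ]
```

View pics/wrist8.png

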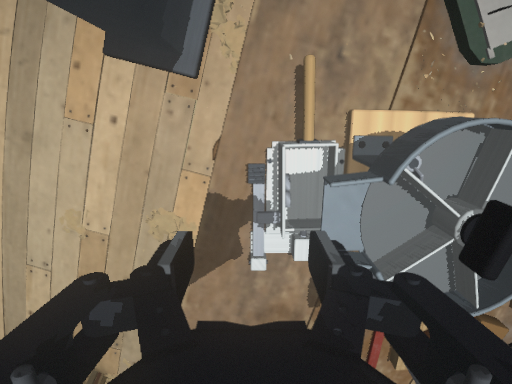

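Run:
```python
from h import *
C=np.load('wrist8c.npy')
def st(P): q=P[:,:2]-[.581,-.2765];return np.c_[q@[.9657,.2597],q@[-.2597,.9657],P[:,2]]*1000
S=st(C.reshape(-1,3)).reshape(384,512,3).round(0)
P=C[164:182,249:265].reshape(-1,3);print(np.percentile(st(P),[5,50,95],axis=0).round(1))
for v in range(158,276,8): print(v,[tuple(S[v,u].astype(int)) for u in (250,257,263,268,273)])
im=cv2.imread('pics/wrist8.png');cv2.imwrite('pics/w8z.png',cv2.resize(im[130:280,235:385],None,fx=4,fy=4,interpolation=cv2.INTER_CUBIC))
```

```text
[[-178.3    6.9   16.6]
 [-170.2   17.    17.8]
 [-161.    26.8   19.1]]
158 [(np.int64(-177), np.int64(31), np.int64(0)), (np.int64(-169), np.int64(31), np.int64(0)), (np.int64(-162), np.int64(31), np.int64(0)), (np.int64(-156), np.int64(33), np.int64(12)), (np.int64(-150), np.int64(33), np.int64(10))]
166 [(np.int64(-177), np.int64(25), np.int64(18)), (np.int64(-169), np.int64(25), np.int64(19)), (np.int64(-162), np.int64(25), np.int64(18)), (np.int64(-156), np.int64(23), np.int64(9)), (np.int64(-150), np.int64(23), np.int64(11))]
174 [(np.int64(-177), np.int64(15), np.int64(16)), (np.int64(-169), np.int64(15), np.int64(17)), (np.int64(-162), np.int64(15), np.int64(17)), (np.int64(-156), np.int64(14), np.int64(11)), (np.int64(-150), np.int64(14), np.int64(12))]
182 [(np.int64(-177), np.int64(6), np.int64(17)), (np.int64(-169), np.int64(6), np.int64(18)), (np.int64(-162), np.int64(6), np.int64(17)), (np.int64(-156), np.int64(4), np.int64(12)), (np.int64(-150), np.int64(4), np.int64(11))]
190 [(np.int64(-177), np.int64(-9), np.int64(0)), (np.int64(-169), np.int64(-5), np.int64(15)), 
[... 1826 characters left out ...]
), np.int64(-93), np.int64(8)), (np.int64(-168), np.int64(-89), np.int64(15)), (np.int64(-161), np.int64(-90), np.int64(14)), (np.int64(-153), np.int64(-98), np.int64(-1)), (np.int64(-147), np.int64(-97), np.int64(1))]
262 [(np.int64(-177), np.int64(-97), np.int64(21)), (np.int64(-169), np.int64(-96), np.int64(22)), (np.int64(-161), np.int64(-97), np.int64(22)), (np.int64(-153), np.int64(-108), np.int64(1)), (np.int64(-147), np.int64(-109), np.int64(0))]
270 [(np.int64(-177), np.int64(-121), np.int64(1)), (np.int64(-168), np.int64(-108), np.int64(22)), (np.int64(-161), np.int64(-108), np.int64(22)), (np.int64(-153), np.int64(-121), np.int64(0)), (np.int64(-146), np.int64(-121), np.int64(0))]
```

View pics/w8z.png

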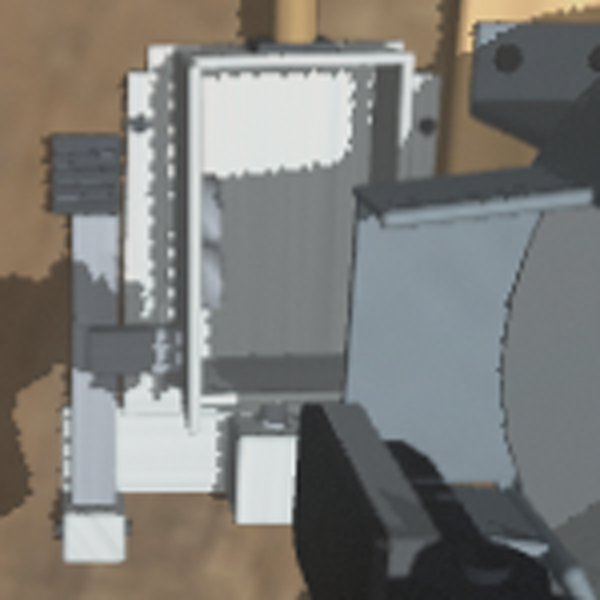

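Call:
play_rows(motion=[[[-0.005, -0.001, 0], [0, 0, 0]], [[-0.005, -0.001, -0.12], [0, 0, 0]], [[-0.005, -0.001, -0.24], [0, 0, 0]], [[-0.005, -0.001, -0.35], [0, 0, 0]], [[-0.005, -0.001, -0.43], [0, 0, 0]], [[-0.005, -0.001, -0.45], [0, 0, 0]], [[-0.005, -0.001, -0.45], [0, 0, 0]], [[-0.005, -0.001, -0.45], [0, 0, 0]]], gripper=1)

```text
time: 26.08
tool_pos: [0.4053, -0.3061, 0.0306]
tcp_rot: [-1.563, -0.208, 0.205]
wrist_force: [0.6, 1.5, 1.3]
width: 0.001
```

Call:
play_rows(motion=[[[0, 0, -0.03], [0, 0, 0]], [[0, 0, -0.045], [0, 0, 0]], [[0, 0, -0.055], [0, 0, 0]], [[0, 0, -0.06], [0, 0, 0]], [[0, 0, -0.06], [0, 0, 0]], [[0, 0, -0.06], [0, 0, 0]]])

```text
time: 26.82
tool_pos: [0.4043, -0.3053, 0.0056]
tcp_rot: [-1.561, -0.207, 0.206]
wrist_force: [-1.0, -0.5, 5.3]
width: 0.002
```

Run:
```python
from h import *
for n in ['wrist','top']:
    s,im,d=snap(n,n+'9.png')
    for l in ['catch_pad','tray','tray_grip']:
        print(n,l,[(round(r['conf'],2),w(n,r['xyz'],s).round(4).tolist()) for r in cams.mark_of(n,l)[:3]])
    print(s['tool_pos'],s['wrist_force'])
```

```text
wrist catch_pad [(0.94, [0.4132, -0.3065, 0.0029])]
wrist tray [(0.93, [0.4649, -0.291, -0.003])]
wrist tray_grip []
[ 0.40432455 -0.3053484   0.00556069] [-0.97502872 -0.45486666  5.2583761 ]
top catch_pad [(0.18, [0.4382, -0.1758, 0.0284])]
top tray [(0.92, [0.469, -0.2823, -0.0018])]
top tray_grip [(0.9, [0.4398, -0.1773, 0.0293])]
[ 0.40432704 -0.30536349  0.00556844] [-1.09738515  0.92478185  5.97791352]
```

View pics/wrist9.png

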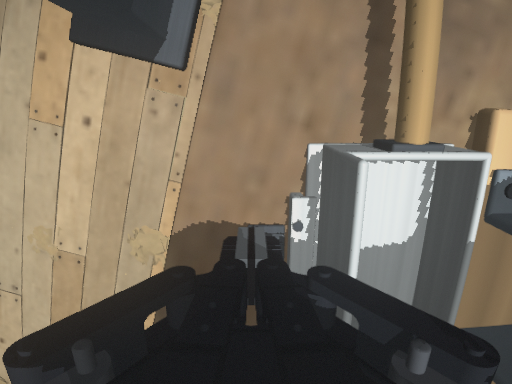

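Call:
play_rows(motion=[[[0, 0, 0.1], [0, 0, 0]], [[0, 0, 0.25], [0, 0, 0]], [[0, 0.02, 0.4], [0, 0, 0]], [[0.03, 0.15, 0.475], [0, 0, 0]], [[0.06, 0.25, 0.475], [0, 0, 0]], [[0.08, 0.3375, 0.475], [0, 0, 0]], [[0.08, 0.3375, 0.475], [0, 0, 0]]], gripper=1)

```text
time: 28.1
tool_pos: [0.4357, -0.1679, 0.1945]
tcp_rot: [-1.56, -0.209, 0.21]
wrist_force: [-0.3, 0.2, -1.0]
width: 0.002
```

Call:
play_rows(motion=[[[0, 0, 0], [0, 0, 0]], [[0, 0, 0], [0, 0, 0]], [[0, 0, 0], [0, 0, 0]]], gripper=0.5)

```text
time: 28.48
tool_pos: [0.4357, -0.1708, 0.1947]
tcp_rot: [-1.561, -0.205, 0.206]
wrist_force: [-0.5, 0.3, -0.4]
width: 0.502
```

Run:
```python
from h import *
n='wrist';s,im,d=snap(n,n+'10.png')
for l in ['hex_nut_1_mid','tray','tray_grip']:
    print(n,l,[(round(r['conf'],2),w(n,r['xyz'],s).round(4).tolist()) for r in cams.mark_of(n,l)[:3]])
print(s['tool_pos'],s['wrist_force'])
C=cloud(n,d,s)
M=(C[...,2]>.028)&(C[...,2]<.042)
q=C[...,:2]-[.581,-.2765];X=q@[.9657,.2597];Y=q@[-.2597,.9657]
M&=(np.abs(X+.112)<.015)&(Y>.085)&(Y<.18)
P=np.c_[X[M],Y[M]];m=P.mean(0);_,_,v=np.linalg.svd(P-m);print(len(P),m,np.percentile(P[:,1],[1,99.5]),np.arctan2(-v[0][0],v[0][1]),np.percentile(P[:,0],[2,98]))
```

```text
wrist hex_nut_1_mid [(0.56, [0.4533, -0.3096, 0.0183])]
wrist tray [(0.75, [0.4657, -0.2876, -0.005])]
wrist tray_grip [(0.71, [0.4394, -0.1764, 0.0278])]
[ 0.4357484  -0.17080214  0.19469529] [-0.46965605  0.28706363 -0.42362478]
783 [-0.1127651  0.1254721] [0.08606828 0.16281045] -3.1346632420025697 [-0.11827434 -0.10714751]
```

View pics/wrist10.png

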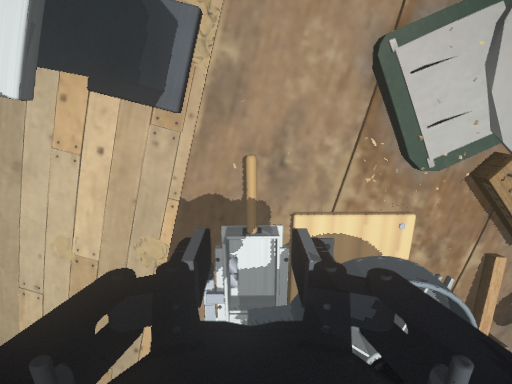

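Call:
play_rows(motion=[[[0, 0, -0.15], [0, 0, 0]], [[0, 0, -0.3], [0, 0, 0]], [[0, 0, -0.4], [0, 0, 0]], [[0, 0, -0.4525], [0, 0, 0]], [[0, 0, -0.4525], [0, 0, 0]]])

```text
time: 29.3
tool_pos: [0.4341, -0.1693, 0.012]
tcp_rot: [-1.558, -0.203, 0.209]
wrist_force: [0.5, 0.5, 0.9]
width: 0.503
```

Call:
play_rows(motion=[[[0, 0, 0], [0, 0, 0]], [[0, 0, 0], [0, 0, 0]], [[0, 0, 0], [0, 0, 0]], [[0, 0, 0], [0, 0, 0]]], gripper=1, squeeze=40)

```text
time: 29.8
tool_pos: [0.4372, -0.1706, 0.0151]
tcp_rot: [-1.562, -0.208, 0.205]
wrist_force: [1.3, 0.9, 3.6]
width: 0.129
```

Call:
play_rows(motion=[[[-0.004, 0.015, 0], [0, 0, 0]], [[-0.011, 0.04, 0], [0, 0, 0]], [[-0.018, 0.068, 0], [0, 0, 0]], [[-0.026, 0.097, 0], [0, 0, 0]], [[-0.034, 0.126, 0], [0, 0, 0]], [[-0.042, 0.155, 0], [0, 0, 0]], [[-0.05, 0.185, 0], [0, 0, 0]], [[-0.058, 0.215, 0], [0, 0, 0]], [[-0.063, 0.235, 0], [0, 0, 0]], [[-0.066, 0.245, 0], [0, 0, 0]]])

```text
time: 31.05
tool_pos: [0.4098, -0.0716, 0.0143]
tcp_rot: [-1.562, -0.208, 0.207]
wrist_force: [1.6, -4.7, 5.9]
width: 0.128
```

Call:
play_rows(motion=[[[0, 0, 0], [0, 0, 0]], [[0, 0, 0], [0, 0, 0]], [[0, 0, 0], [0, 0, 0]]])

```text
time: 31.42
tool_pos: [0.4097, -0.0712, 0.0143]
tcp_rot: [-1.561, -0.207, 0.207]
wrist_force: [2.3, -1.9, 8.0]
width: 0.128
```

Call:
play_rows(motion=[[[0, 0, 0.002], [0, 0, 0]], [[0, 0, 0.002], [0, 0, 0]], [[0, 0, 0.002], [0, 0, 0]], [[0, 0, 0.1], [0, 0, 0]], [[0, 0, 0.25], [0, 0, 0]], [[0, 0.05, 0.4], [0, 0, 0]], [[0, 0.05, 0.5], [0, 0, 0]], [[0, 0.05, 0.5], [0, 0, 0]]], gripper=0.5)

```text
time: 32.42
tool_pos: [0.4121, -0.0522, 0.2179]
tcp_rot: [-1.563, -0.213, 0.201]
wrist_force: [0.3, -0.5, -0.7]
width: 0.501
```

Run:
```python
from h import *
for n in ['wrist','top','scene']:
    s,im,d=snap(n,n+'11.png')
    for l in ['hex_nut_1_mid','tray','tray_grip','lever_grip','knob_mid','sleeve_nut_1_mid','wing_nut_1_mid','t_nut_1_mid']:
        print(n,l,[(round(r['conf'],2),w(n,r['xyz'],s).round(4).tolist()) for r in cams.mark_of(n,l)[:2]])
    if n=='wrist':
        C=cloud(n,d,s);q=C[...,:2]-[.581,-.2765];X=q@[.9657,.2597];Y=q@[-.2597,.9657]
        M=(C[...,2]>.028)&(C[...,2]<.042)&(np.abs(X+.112)<.02)&(Y>.19)&(Y<.3)
        P=np.c_[X[M],Y[M]];print('handle',len(P),P.mean(0),np.percentile(P[:,1],[1,99.5]),C[M][:,2].mean())
    if n=='top': cv2.imwrite('pics/top11z.png',cv2.resize(im[130:260,215:360,::-1],None,fx=4.5,fy=4.5,interpolation=cv2.INTER_CUBIC))
print(s['tool_pos'],s['wrist_force'])
```

```text
wrist hex_nut_1_mid [(0.45, [0.4269, -0.2084, 0.0143])]
wrist tray [(0.75, [0.4377, -0.1889, 0.0021])]
wrist tray_grip [(0.66, [0.4149, -0.0786, 0.0301])]
wrist lever_grip []
wrist knob_mid []
wrist sleeve_nut_1_mid []
wrist wing_nut_1_mid []
wrist t_nut_1_mid []
handle 646 [-0.11228327  0.22944104] [0.19070395 0.26528888] 0.034737497664113236
top hex_nut_1_mid [(0.38, [0.4199, -0.2049, 0.0112])]
top tray [(0.86, [0.4425, -0.184, -0.0042]), (0.56, [0.5821, -0.2754, 0.1664])]
top tray_grip [(0.85, [0.4131, -0.0755, 0.0279]), (0.54, [0.4216, -0.2022, 0.016])]
top lever_grip [(0.77, [0.5567, -0.4007, 0.2115])]
top knob_mid [(0.71, [0.4745, -0.3026, -0.0032]), (0.7, [0.5829, -0.2738, 0.1652])]
top sleeve_nut_1_mid [(0.4, [0.6021, -0.2934, 0.1243]), (0.29, [0.415, -0.3022, 0.0187])]
top wing_nut_1_mid [(0.48, [0.5257, -0.2474, 0.1236]), (0.21, [0.5803, -0.2725, 0.1669])]
top t_nut_1_mid [(0.54, [0.5946, -0.242, 0.1177])]
scene hex_nut_1_mid []
scene tray [(0.55, [0.4448, -0.1878, 0.0004])]
scene tray_grip [(0.95, [0.4094, -0.0835, 0.0276])]
scene lever_grip []
scene knob_mid [(0.73, [0.6375, 0.2391, -0.0006]), (0.64, [0.5844, -0.277, 0.1671])]
scene sleeve_nut_1_mid []
scene wing_nut_1_mid [(0.26, [0.4715, -0.3059, 0.1102])]
scene t_nut_1_mid []
[ 0.40963573 -0.05206084  0.21395107] [-0.40615288  0.3038456  -0.12585631]
```

View pics/wrist11.png

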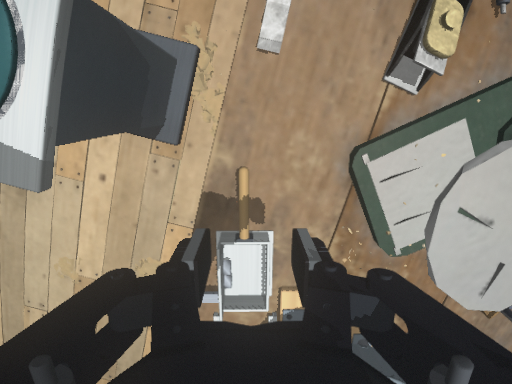

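View pics/top11z.png

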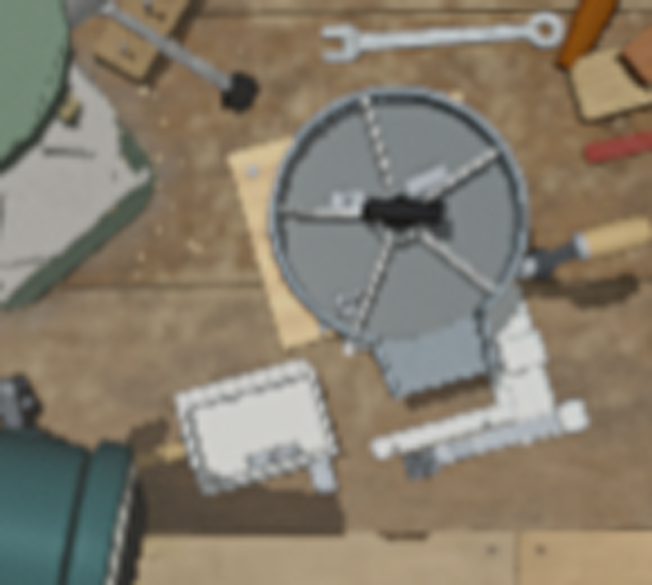

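```bash
python3 -c "
from workcell import bot
print(bot.finish_job())"
```

```text
the job is handed in; nothing more can be done
None
```

I did every step of the job and handed it in at about 33 s of the 72 s allowed. No verdict was reported.

**What I did**
- **Tray home:** I pushed the tray about 58 mm by its handle until it hit the end stop. A light pull outward then met resistance, so the catch was holding it.
- **Drum:** I turned it +75° from its −3° start. The bar knob then measured within 1° of the hexagon nuts' compartment facing the spout.
- **Tipping:** I swung the lever to the stop and waited about 2 s. Two nuts showed against the tray's −x wall. I then brought the lever back to where it started.
- **Catch and tray:** I pressed the catch and the tray sprang out about 20 mm. I drew it a further 100 mm or so by the handle, let go and lifted clear.

**Last checks**
- **Tray:** It sits at stand y of about 124 mm (98 needed). It is standing on the bench, with the handle at its normal height.
- **Nuts:** Both hexagon nuts are seen in the tray, leaning against its −x wall. The wing, T-slot and sleeve nuts are seen in the drum.
- **Cradle and robot:** The top camera put the lever grip at its level position. The gripper was clear of everything, with wrist force near zero.

**Not fully confirmed**
- The networks gave the hexagon nuts low confidence (about 0.4) and marked only one spot for the pair. That both are in the tray rests on what I saw in the pictures.
- I had no direct reading of the cradle, catch or drum joints. Those angles come from the cameras and the arm's position.
- I did not re-measure the tape rule, plane and key at the end. I noticed no contact with them during the moves.

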